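Put the wooden-lidded pantry jars on their trays

ROBOT

A 6-joint arm with a two-finger parallel gripper is mounted at the origin on the work surface. World frame = base frame: x ahead of the robot, y to its left, z up, the work surface at z = 0. Lengths are in m, angles in rad, forces in N, time in s.
With the tool pointing down it reaches from about 0.375 to 0.9 m from the base axis. Payload 3.1 kg.
Tool frame: the origin (TCP) lies between the finger pads; the fingertips stand 8 mm ahead of it and the grasp point (between the pads) lies 11 mm behind it; z points along the fingers, y is the line along which they close (so a half turn about z gives the same grasp; the last joint's range is limited). The gripper opens to 85 mm and grips with 20 to 120 N. Pads are 22 mm wide; open, the fingers measure 114 mm over their backs; the gripper's body (76 mm by 85 mm) begins 54 mm behind the grasp point. The pads swing forward as they close: fully open they stand 13 mm farther back than shut.
Start: joints at [-1.393, 0.527, 1.433, -0, 1.181, -0.178], TCP at [0.218, -0.586, 0.239] pointing down, gripper open.
Joint ranges: [-3.08, 3.08], [-0.75, 2.2], [0.22, 2.44], [-1.43, 4.57], [0, 2.65], [-2.85, 2.85]. Speed limits (rad/s): [2.79, 2.79, 3.14, 3.14, 3.14, 3.14].

INTERFACE

Orientations are given as a unit quaternion [x, y, z, w].
In Python, from station import readout, cams, sign_off gives the robot as it stands.
- The arm moves only by the tool send_rows, never from a script. Its argument "commands" is text: rows parted by semicolons, each of 5 numbers parted by spaces: the finger opening in mm, from 0 to 85.4, then the shift along the tool's x, y, z each as a share of 0.02 m, from -1 to 1, then the turn about the tool's z as a share of 4 degrees, from -1 to 1. In form: grip dx dy dz spin; .... A call has 1 to 20 rows; each row shifts and turns the commanded pose from where the row before left it, along the tool's axes as they then stand; what a row does not reach is not made up. A row lasts 1/12 s, in which the tool goes at most 41.7 mm and 7.16 degrees, less where a joint would pass 70% of its speed; a pose out of reach is approached as far as the arm can. A call with a number of a shift or a turn outside -1 to 1 is refused whole. A call with a gripper value outside its range is refused whole. The fingers move at their own pace and stop on an object; "grip_force" is the grip in N (left out, the last holds). Time passes only in rows, so rows that do not move let the fingers close. It gives the time, the measured TCP pose, the force, the opening and the grip force at its end, in the units of the state.
- readout.sense(): the state, without advancing time (a new reading comes with each control period).
- cams.snapshot(name): name is "scene" or "top"; returns a dict with "pixels" (420x560x3 uint8, red, green, blue), "intrinsics" (3x3 intrinsics, pixels), "dist" ([k1, k2, p1, p2, k3] as OpenCV has them; the pictures are not rectified), "eye" and "rotation" of the camera in the world. Camera axes: x right, y down, z forward; pixel columns grow to the right and rows downward; lengths in m; the calibration is good to about 2 mm. A picture is of the moment at which its call begins. There is no depth.
- sign_off(): hands the job in; it is judged then, once.
The state is a dict: "t": time; "q": joint angles; "qd": joint speeds; "tau": joint torques, N m; "tcp_pos": TCP position; "tool_rot": TCP orientation; "force": force on the tool from outside, world axes, zero at the start; "ft_torque": the same for the moment, N m; "finger_gap": opening from 0.0 (shut) to 1.0 (fully open); "gripper_force": force on a finger pad.
Only numpy, scipy, OpenCV 4.12 (cv2) and the standard library are available. Lean on these libraries where they do the work, as an engineer would, in place of code of your own. Each camera call takes 0.05 s, during which the arm holds its last target. There are 200 camera calls.

TASK

Put each of the three glass jars with a wooden knob lid into the round wooden tray that fits it: the small jar in the small tray, the medium in the medium, the large in the large, each standing upright flat on the tray's floor, inside the rim. They are glass: set them down, do not drop them or tip any jar over. Leave the two steel-lidded jars and the spoon where they are.

Things in the scene. Friction and masses are not known exactly. Their poses are not given: they have to be found in the camera images.
- jar_small: the small wooden-lidded jar, loose: an upright clear-glass cylinder of pasta, 60 mm in diameter, about 0.3 kg (+-20 %). Its flat wooden lid (52 mm across, fast to the jar) tops out 80 mm above the underside; a round wooden knob 32 mm in diameter stands 26 mm tall on the lid's middle; the jar can be carried by it. Origin: centre of the underside; z up the jar; yaw means nothing
- tray_small: the small tray: a shallow round tray of brown wood, fixed to the table, its floor 5 mm and its rim 14 mm above the table; 78 mm inside the rim, 92 mm outside, so the small wooden-lidded jar stands in it with 9 mm to spare all round. Origin: centre of the underside, on the table; z up
- jar_medium: the medium wooden-lidded jar, loose: an upright clear-glass cylinder of pasta, 80 mm in diameter, about 0.5 kg (+-20 %). Its flat wooden lid (72 mm across, fast to the jar) tops out 100 mm above the underside; a round wooden knob 32 mm in diameter stands 26 mm tall on the lid's middle; the jar can be carried by it. Origin: centre of the underside; z up the jar; yaw means nothing
- tray_medium: the medium tray: a shallow round tray of brown wood, fixed to the table, its floor 5 mm and its rim 14 mm above the table; 98 mm inside the rim, 112 mm outside, so the medium wooden-lidded jar stands in it with 9 mm to spare all round. Origin: centre of the underside, on the table; z up
- jar_large: the large wooden-lidded jar, loose: an upright clear-glass cylinder of pasta, 100 mm in diameter, about 0.8 kg (+-20 %). Its flat wooden lid (92 mm across, fast to the jar) tops out 125 mm above the underside; a round wooden knob 32 mm in diameter stands 26 mm tall on the lid's middle; the jar can be carried by it. Origin: centre of the underside; z up the jar; yaw means nothing
- tray_large: the large tray: a shallow round tray of brown wood, fixed to the table, its floor 5 mm and its rim 14 mm above the table; 118 mm inside the rim, 132 mm outside, so the large wooden-lidded jar stands in it with 9 mm to spare all round. Origin: centre of the underside, on the table; z up
- clip_small: a bystander: a glass jar of pasta 60 mm in diameter with a flat steel clip lid and no knob, top 80 mm above its underside, thin wire clips standing out 7 mm on two sides; loose. Origin: centre of the underside; z up. Not to be moved
- clip_medium: a bystander: a glass jar of pasta 80 mm in diameter with a flat steel clip lid and no knob, top 100 mm above its underside, thin wire clips standing out 7 mm on two sides; loose. Origin: centre of the underside; z up. Not to be moved
- spoon: a bystander: a brown wooden spoon 200 mm long, lying on the table; loose. Origin: near its middle, at its underside; x along it from handle to bowl. Not to be moved
Not all that is in view belongs to the job. What is shaped like the jar_small but purple is not meant.

How it is judged:
At the end, for the whole second after the job is handed in: Each wooden-lidded jar is released and at rest in the tray of its size: centres within 12 mm, underside less than 9 mm above the tray's underside (so on its 5 mm floor), tilt below 0.08 rad. Steel-lidded jars upright (0.2 rad); they and the spoon within 30 mm of their start (horizontal distance between jar_small and tray_small below 0.012 m and z of jar_small in the frame of tray_small below 0.009 m and angle between each of jar_small, jar_medium, jar_large's own z axis and vertical below 0.08 rad and linear speed of each of jar_small, jar_medium, jar_large below 0.02 m/s and angular speed of each of jar_small, jar_medium, jar_large below 0.2 rad/s and contact force between each of jar_small, jar_medium, jar_large and the fingers below 0.1 N and horizontal distance between jar_medium and tray_medium below 0.012 m and z of jar_medium in the frame of tray_medium below 0.009 m and horizontal distance between jar_large and tray_large below 0.012 m and z of jar_large in the frame of tray_large below 0.009 m and distance of each of clip_small, clip_medium, spoon from where it was at the start of the episode below 0.03 m and angle between each of clip_small, clip_medium's own z axis and vertical below 0.2 rad); the robot touches nothing.
It fails at once if a wooden-lidded jar is dropped (free in the air more than 30 mm above the table) ((height (world z) of jar_small above 0.03 m and contact force between jar_small and anything else below 0.02 N) or (height (world z) of jar_medium above 0.03 m and contact force between jar_medium and anything else below 0.02 N) or (height (world z) of jar_large above 0.03 m and contact force between jar_large and anything else below 0.02 N)).
It fails at once if a jar is tipped over (more than 0.6 rad) (angle between any of jar_small, jar_medium, jar_large, clip_small, clip_medium's own z axis and vertical above 0.6 rad).
It fails at once if a steel-lidded jar or the spoon is pushed more than 30 mm away (distance of any of clip_small, clip_medium, spoon from where it was at the start of the episode above 0.03 m).
It also fails if it takes over 112 s, if anything falls off the work surface, if the arm or the gripper's body presses on something with over 40 N, if the wrist force passes 120 N, or if a joint passes its speed limit or range.

## Working session

There is one attempt and no reset: what is moved stays moved. The work goes in short steps, Python scripts to look and compute and a tool call to move; the robot and the scene stay as the last step left them, time stands still between calls to the robot, and variables do not carry over. Pictures are saved under pics/ and viewed, at most 14 in all, crops included, and the job is handed in when it is done.

Besides the shell and the picture viewer there is one more tool, called after "Call:" in YAML: its name, and indented under it one key for each argument. send_rows: Moves the arm, as the interface text tells. Its arguments: {"type":"object","properties":{"commands":{"type":"string"},"grip_force":{"type":"number"}},"required":["commands"]}

```bash
mkdir -p pics; ls; python3 - <<'E'
from station import readout,cams
import cv2,json
for n in("scene","top"):
    s=cams.snapshot(n);cv2.imwrite(f"pics/{n}0.png",s["pixels"][:,:,::-1])
    print(n,s["intrinsics"],s["dist"],s["eye"],s["rotation"])
r=readout.sense();print(r["t"],r["tcp_pos"],r["tool_rot"],r["finger_gap"])
E
```

```text
pics
scene [[447.75089582   0.         279.02465761]
 [  0.         447.75089582 204.27305347]
 [  0.           0.           1.        ]] [0.0419209 0.        0.        0.        0.       ] [ 1.03477905 -0.60242201  0.95828724] [ 0.88248949  0.31848589 -0.12209682 -0.32383855]
top [[518.36945839   0.         281.75353289]
 [  0.         518.36945839 198.13024625]
 [  0.           0.           1.        ]] [0.04749834 0.         0.         0.         0.        ] [0.46457982 0.00656278 1.42052927] [-0.69610807  0.71739541 -0.02464314  0.01304241]
0.1 [ 0.2176172  -0.58518196  0.23840825] [ 9.84213391e-01  1.76982902e-01  2.42285158e-06 -1.02588776e-03] 1.005698630680128
```

View pics/top0.png

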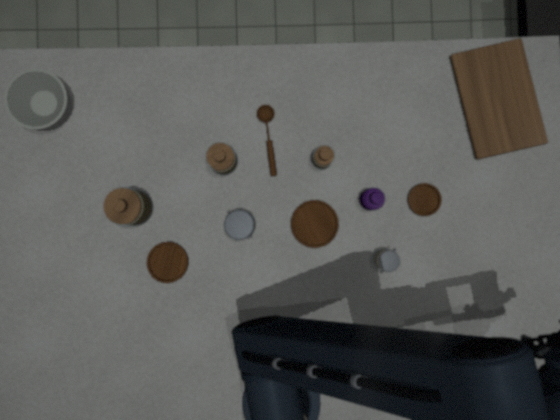

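View pics/scene0.png

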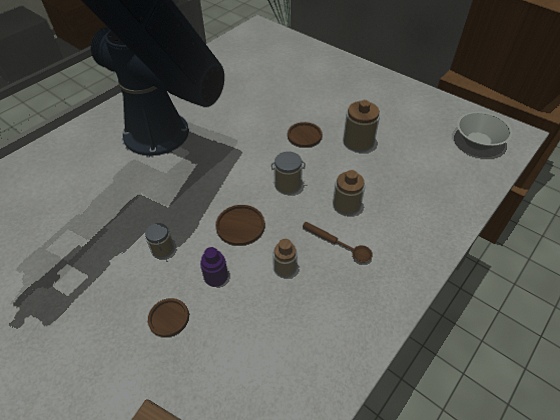

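Top view: large jar (124,206), medium jar (221,157) and small jar (322,156), all with wooden knobs. Trays: small (424,199), medium (168,262), large (315,223). Possible mix-ups are the purple jar (372,198), the steel-lidded jars (239,223) and (388,260), the spoon (268,140), and the board (500,100). In the scene view the wooden-knob jars are at (363,125), (349,190) and (285,258), and the trays at (240,225), (305,134) and (168,317).

```bash
cat > h.py <<'E'
import cv2,numpy as np
from scipy.spatial.transform import Rotation as R
def ray(s,px):
    u=cv2.undistortPoints(np.array(px,float).reshape(1,1,2),s["intrinsics"],np.array(s["dist"]))[0,0]
    d=R.from_quat(s["rotation"]).apply([u[0],u[1],1]); return np.array(s["eye"]),d/np.linalg.norm(d)
def plane(s,px,z):
    e,d=ray(s,px); return e+d*(z-e[2])/d[2]
def tri(s1,p1,s2,p2):
    a,d=ray(s1,p1);b,f=ray(s2,p2)
    t=np.linalg.lstsq(np.c_[d,-f],b-a,rcond=None)[0]
    P,Q=a+d*t[0],b+f*t[1]; return (P+Q)/2,np.linalg.norm(P-Q)
def proj(s,P):
    r=R.from_quat(s["rotation"]).inv(); T=-r.apply(s["eye"])
    return cv2.projectPoints(np.array(P,float).reshape(1,3),r.as_rotvec(),T,s["intrinsics"],np.array(s["dist"]))[0][0,0]
def wood(s):
    h=cv2.cvtColor(s["pixels"],cv2.COLOR_RGB2HSV)
    return cv2.inRange(h,(3,85,40),(18,255,255))
def blobs(m,lo=60):
    c,_=cv2.findContours(m,cv2.RETR_EXTERNAL,cv2.CHAIN_APPROX_NONE)
    return [(cv2.contourArea(k),cv2.fitEllipse(k)) for k in c if cv2.contourArea(k)>lo]
E
python3 - <<'E'
from h import *
from station import cams
T={}
for n in("scene","top"):
    s=cams.snapshot(n);T[n]=s;m=wood(s)
    for a,e in blobs(m):
        if a<4000: print(n,int(a),np.round(e[0],1),np.round(e[1],1))
def crop(s,c,r=28):
    x,y=c;return cv2.resize(s["pixels"][y-r:y+r,x-r:x+r,::-1],(260,260),interpolation=cv2.INTER_CUBIC)
rows=[np.hstack([crop(T["top"],c) for c in((124,206),(221,157),(322,156))]),np.hstack([crop(T["scene"],c) for c in((363,115),(349,185),(285,252))])]
cv2.imwrite("pics/crops.png",cv2.convertScaleAbs(np.vstack(rows),alpha=1.6))
E
```

```text
scene 464 [151.2 412. ] [18.7 47.4]
scene 1091 [167.4 316.6] [33.7 41.3]
scene 291 [284.6 249.2] [19.4 19.7]
scene 424 [340.2 242.1] [17.6 68.6]
scene 1404 [239.8 223.7] [37.5 47.7]
scene 393 [350.2 181. ] [20.  25.8]
scene 471 [535.2 167.4] [13.9 76.8]
scene 574 [304.3 133.3] [21.8 33.6]
scene 462 [363. 111.] [20.  29.9]
scene 1195 [510.4  95.4] [ 24.8 129. ]
scene 217 [549.3   4.5] [ 9.9 44.3]
top 1213 [167.  261.8] [38.7 40. ]
top 1621 [314.2 223.5] [45.4 45.5]
top 932 [122.4 205.7] [33.6 35.5]
top 757 [424.1 199.1] [30.4 31.8]
top 229 [323.6 155.4] [16.6 17.8]
top 498 [220.1 156.4] [24.7 25.8]
top 131 [271.2 159.1] [ 4.6 42.3]
top 183 [265.2 113.5] [14.9 16.1]
```

View pics/crops.png

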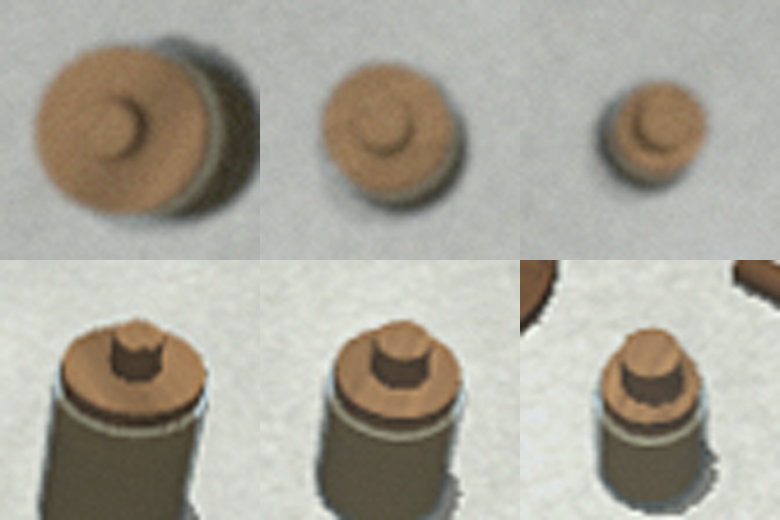

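The crop shows three wooden lids with round wooden knobs (large, medium, small from left to right), so the choice is right. Knob tops in the crop are at (112,127), (123,125), (148,122) in the top row and (138,76), (143,81), (132,92) in the scene row. Next I triangulate them.

```bash
python3 - <<'E'
from h import *
from station import cams
t=cams.snapshot("top");s=cams.snapshot("scene")
f=lambda c,p:[c[i]-28+(p[i]+.5)/4.643-.5 for i in(0,1)]
K={}
for n,a,b in(("L",f((124,206),(112,127)),f((363,115),(138,76))),("M",f((221,157),(123,125)),f((349,185),(143,81))),("S",f((322,156),(148,122)),f((285,252),(132,92)))):
    P,e=tri(t,a,s,b);print(n,P.round(4),round(e,4), 'plane',plane(t,a,{"L":.151,"M":.126,"S":.106}[n]).round(4),plane(s,b,{"L":.151,"M":.126,"S":.106}[n]).round(4))
for n,a,b in(("tL",(314.2,223.5),(239.8,223.7)),("tM",(167,261.8),(304.3,133.3)),("tS",(424.1,199.1),(167.4,316.6))):
    P,e=tri(t,a,s,b);print(n,P.round(4),round(e,4),plane(t,a,.012).round(4),plane(s,b,.012).round(4))
for n,a,z in(("clipM",(239,223),.1),("clipS",(388,260),.08),("purple",(372,198),.106),("spoonH",(272,175),.01),("spoonB",(265,108),.01)):print(n,plane(t,a,z).round(3))
m=wood(t)
for a,e in blobs(m):
    if a in range(0): pass
for n,c,z in(("L",(122.4,205.7),.125),("M",(220.1,156.4),.1),("S",(323.6,155.4),.08)):print(n,"lid",plane(t,c,z).round(4))
E
```

```text
L [0.528  0.3798 0.1488] 0.0021 plane [0.5271 0.3785 0.151 ] [0.5301 0.378  0.151 ]
M [0.6474 0.1398 0.1196] 0.0042 plane [0.6448 0.1379 0.126 ] [0.6518 0.1357 0.126 ]
S [ 0.6462 -0.1305  0.101 ] 0.0035 plane [ 0.6441 -0.1311  0.106 ] [ 0.6497 -0.1321  0.106 ]
tL [ 0.4681 -0.1039  0.005 ] 0.0009 [ 0.4678 -0.1037  0.012 ] [ 0.4726 -0.1073  0.012 ]
tM [0.3774 0.2969 0.0078] 0.0009 [0.3773 0.2957 0.012 ] [0.3806 0.2932 0.012 ]
tS [ 0.5255 -0.4074  0.0047] 0.0002 [ 0.5252 -0.4051  0.012 ] [ 0.5293 -0.4089  0.012 ]
clipM [0.475 0.094 0.1  ]
clipS [ 0.368 -0.285  0.08 ]
purple [ 0.528 -0.246  0.106]
spoonH [0.604 0.007 0.01 ]
spoonB [0.789 0.021 0.01 ]
L lid [0.5263 0.3796 0.125 ]
M lid [0.6461 0.138  0.1   ]
S lid [ 0.6439 -0.1288  0.08  ]
```

Lids and knobs agree between the views to a few mm and the heights match. I'll square the tool to the world axes (x = world x, y = −world y, z down) and go above the small jar.

Call:
send_rows:
  commands: "55 0 0 0 1;55 0 0 0 1;55 0 0 0 1;55 0 0 0 1;55 0 0 0 1;55 0 0 0 0.1;55 0.3 -0.3 0 0;55 0.7 -0.7 0 0;55 0.9 -0.95 0 0;55 0.9 -0.95 0 0;55 0.9 -0.95 0 0;55 0.9 -0.95 0 0;55 0.9 -0.95 0 0;55 0.9 -0.95 0 0;55 0.9 -0.95 0 0;55 0.9 -0.95 0 0;55 0.9 -0.95 0 0;55 0.9 -0.95 0 0;55 0.9 -0.95 0 0;55 0.9 -0.95 0 0"
  grip_force: 40

```text
t: 1.97
tcp_pos: [0.4547, -0.3362, 0.2394]
tool_rot: [1.0, 0.001, 0.0, -0.0]
force: [0.5, -0.6, -0.7]
finger_gap: 0.643
gripper_force: 0.0
```

Call:
send_rows:
  commands: "55 0.9 -0.95 0 0;55 0.9 -0.95 0 0;55 0.9 -0.95 0 0;55 0.9 -0.95 0 0;55 0.9 -0.95 0 0;55 0.9 -0.95 0 0;55 0.9 -0.95 0 0;55 0.9 -0.95 0 0;55 0.7 -0.7 0 0;55 0.5 -0.5 0 0;55 0.2 -0.3 0 0;55 0 0 0 0;55 0 0 0 0"

```text
t: 3.05
tcp_pos: [0.6253, -0.1559, 0.2391]
tool_rot: [1.0, 0.0, -0.001, 0.0]
force: [1.1, 0.5, 0.1]
finger_gap: 0.646
gripper_force: 0.0
```

Call:
send_rows:
  commands: "55 0.5 -0.6 0.5 0;55 0.5 -0.65 0.8 0;55 0 0 0.8 0;55 0 0 0.7 0;55 0 0 0.4 0;55 0 0 0.2 0;55 0 0 0 0;55 0 0 0 0"

```text
t: 3.72
tcp_pos: [0.646, -0.1314, 0.1716]
tool_rot: [1.0, -0.0, 0.0, 0.0]
force: [0.1, 0.7, -0.3]
finger_gap: 0.644
gripper_force: 0.0
```

```bash
python3 - <<'E'
from h import *
from station import cams,readout
s=cams.snapshot("scene");t=cams.snapshot("top");p=np.array(readout.sense()["tcp_pos"]);print(p)
for S in(s,t): print(proj(S,p),proj(S,p+[0,0,-.008]))
c=lambda S,x,y:cv2.resize(S["pixels"][y-50:y+50,x-65:x+65,::-1],(520,400),interpolation=cv2.INTER_CUBIC)
cv2.imwrite("pics/a1.png",cv2.convertScaleAbs(c(s,285,230),alpha=1.6))
E
```

```text
[ 0.64644748 -0.13141592  0.17235717]
[284.10767853 225.036546  ] [284.10989536 227.23662156]
[328.2949859  149.13895913] [327.94963503 149.6240858 ]
```

View pics/a1.png

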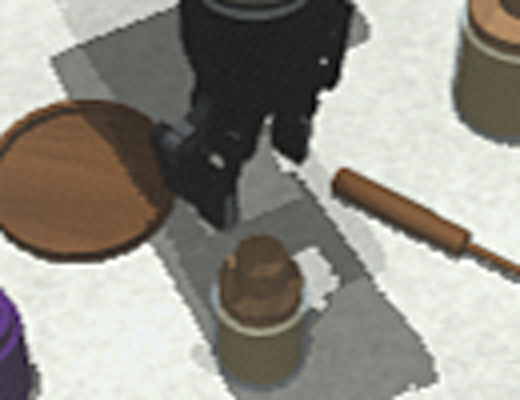

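The view shows the open fingers at crop (230,228) and (303,160) straddling the knob at (262,250), centred well. Descending.

Call:
send_rows:
  commands: "55 0 0 0.5 0;55 0 0 0.8 0;55 0 0 0.8 0;55 0 0 0.7 0;55 0 0 0.5 0;55 0 0 0.3 0;55 0 0 0.2 0;55 0 0 0.1 0;55 0 0 0 0;55 0 0 0 0"

```text
t: 4.65
tcp_pos: [0.6463, -0.1311, 0.0939]
tool_rot: [1.0, -0.0, 0.001, 0.0]
force: [0.7, -0.4, 0.1]
finger_gap: 0.645
gripper_force: 0.0
```

Call:
send_rows:
  commands: "45 0 0 0 0;36 0 0 0 0;28 0 0 0 0;28 0 0 0 0;28 0 0 0 0;28 0 0 0 0;28 0 0 0 0;28 0 0 0 0"

```text
t: 5.32
tcp_pos: [0.6463, -0.1309, 0.0941]
tool_rot: [1.0, -0.0, 0.001, 0.0]
force: [-0.3, 1.2, 5.8]
finger_gap: 0.362
gripper_force: 40.0
```

Call:
send_rows:
  commands: "28 0 0 -0.1 0;28 0 0 -0.2 0;28 0 0 -0.4 0;28 0 0 -0.6 0;28 0 0 -0.8 0;28 0 0 -0.8 0;28 0 0 -0.8 0;28 0 0 -0.8 0;28 0 0 -0.8 0;28 0 0 -0.6 0;28 0 0 -0.4 0;28 0 0 -0.2 0;28 0 0 0 0;28 0 0 0 0"

```text
t: 6.48
tcp_pos: [0.6455, -0.1308, 0.2228]
tool_rot: [1.0, -0.0, -0.0, -0.0]
force: [-1.2, 0.5, -3.6]
finger_gap: 0.356
gripper_force: 39.9
```

Call:
send_rows:
  commands: "28 -0.09 0.2 0 0;28 -0.22 0.5 0 0;28 -0.35 0.8 0 0;28 -0.35 0.8 0 0;28 -0.35 0.8 0 0;28 -0.35 0.8 0 0;28 -0.35 0.8 0 0;28 -0.35 0.8 0 0;28 -0.35 0.8 0 0;28 -0.35 0.8 0 0;28 -0.35 0.8 0 0;28 -0.35 0.8 0 0;28 -0.35 0.8 0 0;28 -0.35 0.8 0 0;28 -0.35 0.8 0 0;28 -0.35 0.8 0 0;28 -0.35 0.8 0 0;28 -0.26 0.6 0 0;28 -0.13 0.3 0 0;28 -0.03 0.15 0 0"

```text
t: 8.15
tcp_pos: [0.5251, -0.4072, 0.2228]
tool_rot: [1.0, -0.001, -0.0, -0.0]
force: [-0.1, 0.2, -2.6]
finger_gap: 0.355
gripper_force: 40.0
```

Call:
send_rows:
  commands: "28 0 0 0 0;28 0 0 0.4 0;28 0 0 0.8 0;28 0 0 0.8 0;28 0 0 0.8 0;28 0 0 0.7 0;28 0 0 0.5 0;28 0 0 0.3 0;28 0 0 0 0;28 0 0 0 0"

```text
t: 8.98
tcp_pos: [0.5265, -0.4056, 0.1373]
tool_rot: [1.0, 0.0, 0.0, -0.0]
force: [1.1, 0.3, -3.1]
finger_gap: 0.352
gripper_force: 40.0
```

```bash
python3 - <<'E'
from h import *
from station import cams,readout
s=cams.snapshot("scene");t=cams.snapshot("top");p=np.array(readout.sense()["tcp_pos"]);print(p,readout.sense()["force"])
c=lambda S,x,y:cv2.resize(S["pixels"][y-50:y+50,x-50:x+50,::-1],(400,400),interpolation=cv2.INTER_CUBIC)
cv2.imwrite("pics/a2.png",cv2.convertScaleAbs(np.hstack([c(s,168,300),c(t,424,199)]),alpha=1.6))
E
```

```text
[ 0.52685026 -0.40634067  0.13833257] [-0.15194689 -0.30035275 -2.88933377]
```

View pics/a2.png

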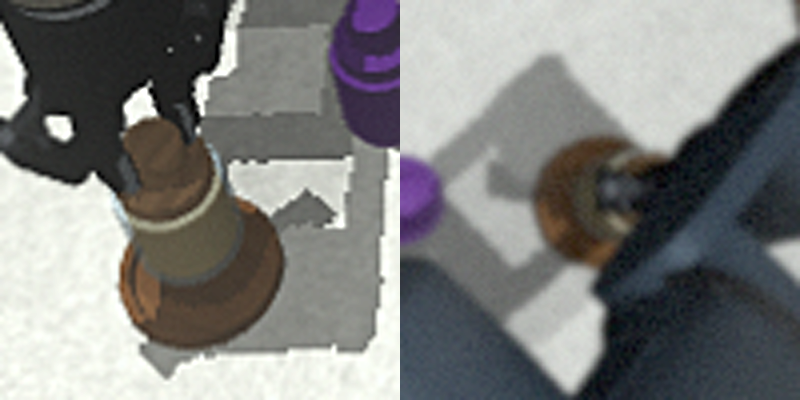

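The picture shows the jar hanging upright over the small tray: underside centre near crop (188,244), tray ellipse at about (202,270). I'll check the offset numerically.

```bash
python3 - <<'E'
from h import *
from station import cams
s=cams.snapshot("scene")
print(plane(s,(165,311),.044),plane(s,(167.4,316.6),.008),proj(s,[.5265,-.406,.044]),proj(s,[.5265,-.406,.094+.05+.02]))
E
```

```text
[ 0.53194121 -0.40994346  0.044     ] [ 0.52719012 -0.40810015  0.008     ] [164.75625273 308.3289526 ] [152.87722049 280.36539877]
```

Call:
send_rows:
  commands: "28 -0.07 0 0.3 0;28 0 0 0.5 0;28 0 0 0.4 0;28 0 0 0.2 0;28 0 0 0.15 0;28 0 0 0.1 0;28 0 0 0.1 0;28 0 0 0 0;28 0 0 0 0"

```text
t: 9.88
tcp_pos: [0.5249, -0.406, 0.1024]
tool_rot: [1.0, -0.0, 0.0, 0.0]
force: [-0.3, 0.1, -2.9]
finger_gap: 0.357
gripper_force: 40.0
```

Call:
send_rows:
  commands: "28 0 0 0.05 0;28 0 0 0.05 0;28 0 0 0.05 0;28 0 0 0 0;28 0 0 0 0"

```text
t: 10.3
tcp_pos: [0.5248, -0.4059, 0.0993]
tool_rot: [1.0, -0.0, 0.0, 0.0]
force: [-0.3, 0.6, -3.5]
finger_gap: 0.358
gripper_force: 40.1
```

Call:
send_rows:
  commands: "28 0 0 0.04 0;28 0 0 0 0;28 0 0 0 0"

```text
t: 10.55
tcp_pos: [0.5249, -0.4059, 0.0992]
tool_rot: [1.0, -0.0, 0.0, 0.0]
force: [-0.3, 1.8, 1.9]
finger_gap: 0.35
gripper_force: 40.4
```

Contact felt at floor height, so release and rise.

Call:
send_rows:
  commands: "34 0 0 0 0;38 0 0 0 0;45 0 0 0 0;55 0 0 0 0;60 0 0 0 0;60 0 0 0 0;60 0 0 -0.2 0;60 0 0 -0.5 0;60 0 0 -0.8 0;60 0 0 -0.8 0;60 0 0 -0.8 0;60 0 0 -0.8 0;60 0 0 -0.8 0;60 0 0 -0.8 0;60 0 0 -0.8 0;60 0 0 -0.5 0;60 0 0 -0.2 0;60 0 0 0 0"

```text
t: 12.05
tcp_pos: [0.5252, -0.4063, 0.2402]
tool_rot: [1.0, -0.0, 0.001, 0.001]
force: [-0.3, 0.7, 0.8]
finger_gap: 0.703
gripper_force: 0.0
```

Call:
send_rows:
  commands: "60 0.09 -0.4 0 0;60 0.18 -0.8 0 0;60 0.2 -0.9 0 0;60 0.2 -0.9 0 0;60 0.2 -0.9 0 0;60 0.2 -0.9 0 0;60 0.2 -0.9 0 0;60 0.2 -0.9 0 0;60 0.2 -0.9 0 0;60 0.2 -0.9 0 0;60 0.2 -0.9 0 0;60 0.2 -0.9 0 0;60 0.2 -0.9 0 0;60 0.2 -0.9 0 0;60 0.2 -0.9 0 0;60 0.2 -0.9 0 0;60 0.2 -0.9 0 0;60 0.2 -0.9 0 0;60 0.2 -0.9 0 0;60 0.2 -0.9 0 0"

```text
t: 13.72
tcp_pos: [0.6014, -0.0546, 0.2381]
tool_rot: [1.0, 0.001, -0.001, -0.0]
force: [0.1, 0.2, 0.4]
finger_gap: 0.704
gripper_force: 0.0
```

Call:
send_rows:
  commands: "55 0.2 -0.9 0 0;55 0.2 -0.9 0 0;55 0.2 -0.9 0 0;55 0.2 -0.9 0 0;55 0.2 -0.9 0 0;55 0.2 -0.9 0 0;55 0.2 -0.9 0 0;55 0.2 -0.9 0 0;55 0.2 -0.9 0 0;55 0.18 -0.8 0 0;55 0.12 -0.55 0 0;55 0.07 -0.3 0 0;55 0.02 -0.1 0 0;55 0 0 0 0;55 0 0 0 0"

```text
t: 14.97
tcp_pos: [0.646, 0.1385, 0.2384]
tool_rot: [1.0, -0.0, -0.0, 0.0]
force: [-0.6, -0.2, -0.4]
finger_gap: 0.643
gripper_force: 0.0
```

```bash
python3 - <<'E'
from h import *
from station import cams,readout
s=cams.snapshot("scene");t=cams.snapshot("top");p=np.array(readout.sense()["tcp_pos"]);print(p)
c=lambda S,x,y:cv2.resize(S["pixels"][y-50:y+50,x-50:x+50,::-1],(400,400),interpolation=cv2.INTER_CUBIC)
cv2.imwrite("pics/a3.png",cv2.convertScaleAbs(np.hstack([c(s,168,300),c(t,424,199)]),alpha=1.6))
E
```

```text
[0.64604238 0.13808691 0.23851494]
```

View pics/a3.png

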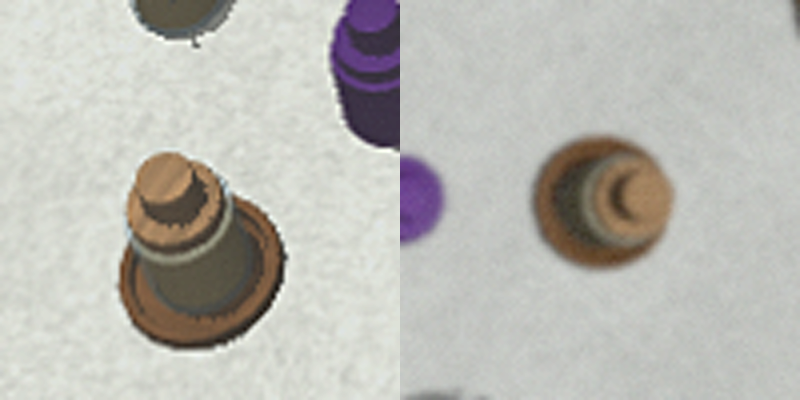

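The small jar stands upright in its tray, with the knob top at local crop (242,196) in the top view. Continuing with the medium jar.

Call:
send_rows:
  commands: "55 0 0 0.4 0;55 0 0 0.8 0;55 0 0 0.8 0;55 0 0 0.8 0;55 0 0 0.8 0;55 0 0 0.8 0;55 0 0 0.6 0;55 0 0 0.5 0;55 0 0 0.3 0;55 0 0 0.2 0;55 0 0 0.15 0;55 0 0 0 0;55 0 0 0 0"

```text
t: 16.15
tcp_pos: [0.6465, 0.1391, 0.116]
tool_rot: [1.0, -0.0, 0.001, -0.0]
force: [0.3, 0.2, 0.4]
finger_gap: 0.645
gripper_force: 0.0
```

```bash
python3 - <<'E'
from h import *
from station import cams
t=cams.snapshot("top");s=cams.snapshot("scene")
print("jarS",plane(t,(434.2,198),.111),plane(s,(159.4,294),.111),"tray top",plane(t,(424.1,199.1),.01),plane(s,(167.4,316.6),.008))
for S,p in((s,(159,294)),):
    c=cv2.resize(S["pixels"][130:230,299:399,::-1],(400,400),interpolation=cv2.INTER_CUBIC);cv2.imwrite("pics/a4.png",cv2.convertScaleAbs(c,alpha=1.6))
E
```

```text
jarS [ 0.52299006 -0.40180556  0.111     ] [ 0.52929854 -0.40565335  0.111     ] tray top [ 0.5253092  -0.40571726  0.01      ] [ 0.52719012 -0.40810015  0.008     ]
```

View pics/a4.png

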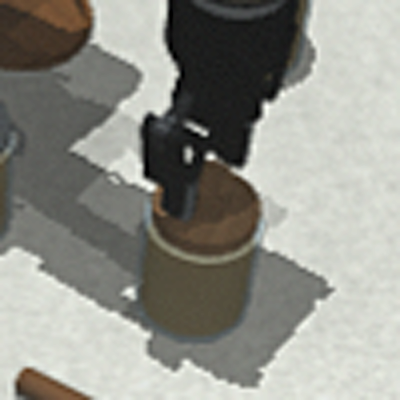

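The small jar is within about 4 mm of its tray's centre. The fingers, at crop (180,195) and (235,150), straddle the medium knob. Gripping and lifting.

Call:
send_rows:
  commands: "45 0 0 0 0;36 0 0 0 0;28 0 0 0 0;28 0 0 0 0;28 0 0 0 0;28 0 0 0 0;28 0 0 0 0"
  grip_force: 50

```text
t: 16.83
tcp_pos: [0.6465, 0.1393, 0.1162]
tool_rot: [1.0, -0.0, 0.001, -0.0]
force: [-0.9, 1.0, 4.6]
finger_gap: 0.355
gripper_force: 50.0
```

Call:
send_rows:
  commands: "28 0 0 -0.1 0;28 0 0 -0.2 0;28 0 0 -0.4 0;28 0 0 -0.6 0;28 0 0 -0.8 0;28 0 0 -0.8 0;28 0 0 -0.8 0;28 0 0 -0.8 0;28 0 0 -0.8 0;28 0 0 -0.6 0;28 0 0 -0.4 0;28 0 0 -0.2 0;28 0 0 0 0;28 0 0 0 0"

```text
t: 18.0
tcp_pos: [0.6457, 0.139, 0.245]
tool_rot: [1.0, -0.0, -0.001, 0.0]
force: [0.8, 0.1, -5.4]
finger_gap: 0.349
gripper_force: 49.8
```

Call:
send_rows:
  commands: "28 -0.2 -0.12 0 0;28 -0.5 -0.29 0 0;28 -0.8 -0.465 0 0;28 -0.8 -0.465 0 0;28 -0.8 -0.465 0 0;28 -0.8 -0.465 0 0;28 -0.8 -0.465 0 0;28 -0.8 -0.465 0 0;28 -0.8 -0.465 0 0;28 -0.8 -0.465 0 0;28 -0.8 -0.465 0 0;28 -0.8 -0.465 0 0;28 -0.8 -0.465 0 0;28 -0.8 -0.465 0 0;28 -0.8 -0.465 0 0;28 -0.8 -0.465 0 0;28 -0.7 -0.41 0 0;28 -0.45 -0.26 0 0;28 -0.25 -0.15 0 0;28 -0.15 -0.1 0 0"

```text
t: 19.67
tcp_pos: [0.3762, 0.2963, 0.2455]
tool_rot: [1.0, 0.0, 0.0, 0.0]
force: [-0.0, -0.1, -4.5]
finger_gap: 0.35
gripper_force: 49.8
```

Call:
send_rows:
  commands: "28 0 0 0 0;28 0 0 0.4 0;28 0 0 0.8 0;28 0 0 0.8 0;28 0 0 0.8 0;28 0 0 0.7 0;28 0 0 0.5 0;28 0 0 0.3 0;28 0 0 0 0;28 0 0 0 0"

```text
t: 20.5
tcp_pos: [0.3778, 0.2957, 0.1592]
tool_rot: [1.0, -0.0, -0.0, 0.0]
force: [0.3, -0.3, -3.9]
finger_gap: 0.357
gripper_force: 49.9
```

```bash
python3 - <<'E'
from h import *
from station import cams,readout
s=cams.snapshot("scene");t=cams.snapshot("top");p=np.array(readout.sense()["tcp_pos"]);print(p)
c=lambda S,x,y:cv2.resize(S["pixels"][y-50:y+50,x-50:x+50,::-1],(400,400),interpolation=cv2.INTER_CUBIC)
cv2.imwrite("pics/a5.png",cv2.convertScaleAbs(np.hstack([c(s,304,120),c(t,168,262)]),alpha=1.6))
E
```

```text
[0.37801037 0.29610112 0.15999234]
```

View pics/a5.png

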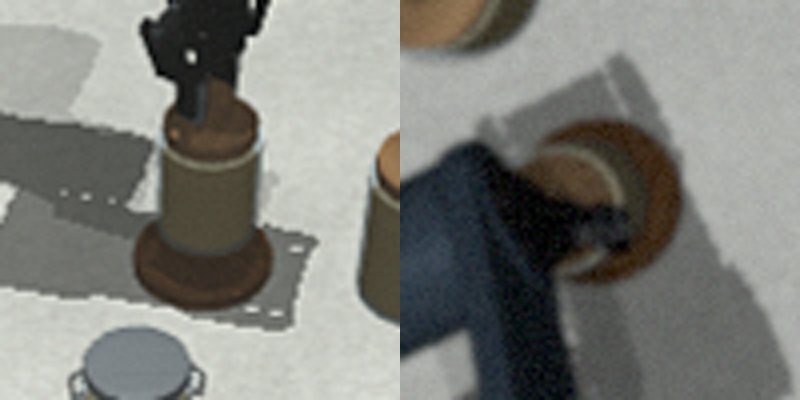

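The medium jar hangs upright, centred over its tray (jar column about 207, tray about 203 in the left crop). Lowering it.

Call:
send_rows:
  commands: "28 0 0 0.3 0;28 0 0 0.5 0;28 0 0 0.4 0;28 0 0 0.3 0;28 0 0 0.15 0;28 0 0 0.1 0;28 0 0 0.05 0;28 0 0 0.05 0;28 0 0 0 0;28 0 0 0 0"

```text
t: 21.43
tcp_pos: [0.3773, 0.296, 0.1227]
tool_rot: [1.0, -0.0, 0.0, -0.0]
force: [-0.4, 0.3, -4.2]
finger_gap: 0.348
gripper_force: 50.0
```

Call:
send_rows:
  commands: "28 0 0 0.05 0;28 0 0 0 0;28 0 0 0 0"

```text
t: 21.68
tcp_pos: [0.3772, 0.296, 0.1216]
tool_rot: [1.0, -0.0, 0.0, -0.0]
force: [0.1, 0.3, -3.8]
finger_gap: 0.353
gripper_force: 50.0
```

Call:
send_rows:
  commands: "28 0 0 0.04 0;28 0 0 0 0;28 0 0 0 0"

```text
t: 21.93
tcp_pos: [0.3772, 0.296, 0.1212]
tool_rot: [1.0, -0.0, 0.0, -0.0]
force: [-1.2, -1.3, 2.5]
finger_gap: 0.352
gripper_force: 50.7
```

Call:
send_rows:
  commands: "34 0 0 0 0;38 0 0 0 0;45 0 0 0 0;55 0 0 0 0;60 0 0 0 0;60 0 0 0 0;60 0 0 -0.2 0;60 0 0 -0.5 0;60 0 0 -0.8 0;60 0 0 -0.8 0;60 0 0 -0.8 0;60 0 0 -0.8 0;60 0 0 -0.8 0;60 0 0 -0.8 0;60 0 0 -0.8 0;60 0 0 -0.5 0;60 0 0 -0.2 0;60 0 0 0 0"

```text
t: 23.43
tcp_pos: [0.3776, 0.2962, 0.2618]
tool_rot: [1.0, -0.0, 0.001, -0.001]
force: [-1.1, 0.5, -0.9]
finger_gap: 0.705
gripper_force: 0.0
```

Call:
send_rows:
  commands: "60 0.3 -0.17 0 0;60 0.6 -0.33 0 0;60 0.8 -0.445 0 0;60 0.8 -0.445 0 0;60 0.8 -0.445 0 0;60 0.8 -0.445 0 0;60 0.8 -0.445 0 0;60 0.8 -0.445 0 0;60 0.8 -0.445 0 0;60 0.5 -0.28 0 0;55 0.3 -0.17 0 0;55 0.2 -0.1 0 0;55 0 0 0 0;55 0 0 0 0"

```text
t: 24.6
tcp_pos: [0.5266, 0.3789, 0.26]
tool_rot: [1.0, -0.0, -0.001, 0.0]
force: [-0.3, -0.4, 0.1]
finger_gap: 0.643
gripper_force: 0.0
```

Call:
send_rows:
  commands: "55 0 0 0.4 0;55 0 0 0.8 0;55 0 0 0.8 0;55 0 0 0.8 0;55 0 0 0.8 0;55 0 0 0 0;55 0 0 0 0"

```text
t: 25.18
tcp_pos: [0.526, 0.3787, 0.1877]
tool_rot: [1.0, -0.0, -0.001, 0.001]
force: [0.3, 0.4, 0.2]
finger_gap: 0.641
gripper_force: 0.0
```

```bash
python3 - <<'E'
from h import *
from station import cams,readout
s=cams.snapshot("scene");t=cams.snapshot("top");p=np.array(readout.sense()["tcp_pos"]);print(p)
c=lambda S,x,y:cv2.resize(S["pixels"][y-50:y+50,x-50:x+50,::-1],(400,400),interpolation=cv2.INTER_CUBIC)
cv2.imwrite("pics/a6.png",cv2.convertScaleAbs(np.hstack([c(s,340,110),c(t,168,262)]),alpha=1.6))
E
```

```text
[0.52748601 0.37940804 0.18965597]
```

View pics/a6.png

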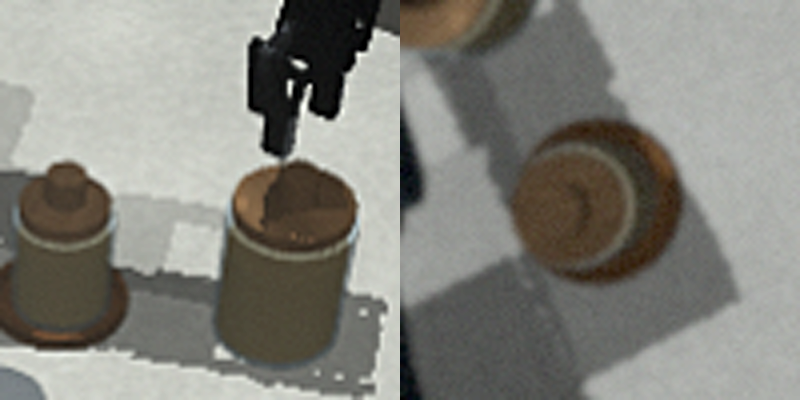

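The medium jar stands in its tray. The fingertips, at crop (280,152) and (325,115), are centred over the large knob near (298,178). Descending and gripping.

Call:
send_rows:
  commands: "55 0 0 0.4 0;55 0 0 0.6 0;55 0 0 0.6 0;55 0 0 0.4 0;55 0 0 0.3 0;55 0 0 0.15 0;55 0 0 0 0;55 0 0 0 0"

```text
t: 25.95
tcp_pos: [0.5273, 0.3793, 0.1395]
tool_rot: [1.0, -0.0, -0.0, 0.0]
force: [0.5, 0.2, -0.6]
finger_gap: 0.645
gripper_force: 0.0
```

Call:
send_rows:
  commands: "45 0 0 0 0;36 0 0 0 0;28 0 0 0 0;28 0 0 0 0;28 0 0 0 0;28 0 0 0 0;28 0 0 0 0"
  grip_force: 70

```text
t: 26.53
tcp_pos: [0.528, 0.3806, 0.141]
tool_rot: [1.0, -0.0, 0.001, -0.002]
force: [-2.0, 4.9, 5.7]
finger_gap: 0.35
gripper_force: 69.1
```

Call:
send_rows:
  commands: "28 0 0 -0.1 0;28 0 0 -0.2 0;28 0 0 -0.4 0;28 0 0 -0.6 0;28 0 0 -0.8 0;28 0 0 -0.8 0;28 0 0 -0.8 0;28 0 0 -0.8 0;28 0 0 -0.8 0;28 0 0 -0.6 0;28 0 0 -0.4 0;28 0 0 -0.2 0;28 0 0 0 0;28 0 0 0 0"

```text
t: 27.7
tcp_pos: [0.5267, 0.3788, 0.2691]
tool_rot: [1.0, -0.0, -0.001, 0.0]
force: [0.0, -0.0, -8.2]
finger_gap: 0.349
gripper_force: 70.1
```

Call:
send_rows:
  commands: "28 -0.04 0.3 -0.3 0;28 -0.06 0.5 -0.4 0;28 -0.085 0.7 -0.3 0;28 -0.09 0.75 0 0;28 -0.09 0.75 0 0;28 -0.09 0.75 0 0;28 -0.09 0.75 0 0;28 -0.09 0.75 0 0;28 -0.09 0.75 0 0;28 -0.09 0.75 0 0;28 -0.09 0.75 0 0;28 -0.09 0.75 0 0;28 -0.09 0.75 0 0;28 -0.09 0.75 0 0;28 -0.09 0.75 0 0;28 -0.09 0.75 0 0;28 -0.09 0.75 0 0;28 -0.09 0.75 0 0;28 -0.09 0.75 0 0;28 -0.09 0.75 0 0"

```text
t: 29.37
tcp_pos: [0.4924, 0.0927, 0.29]
tool_rot: [1.0, -0.0, 0.0, 0.0]
force: [0.2, 0.1, -8.3]
finger_gap: 0.346
gripper_force: 70.5
```

Call:
send_rows:
  commands: "28 -0.09 0.75 0 0;28 -0.09 0.75 0 0;28 -0.09 0.75 0 0;28 -0.09 0.75 0 0;28 -0.09 0.75 0 0;28 -0.09 0.75 0 0;28 -0.09 0.75 0 0;28 -0.09 0.75 0 0;28 -0.09 0.75 0 0;28 -0.09 0.75 0 0;28 -0.09 0.75 0 0;28 -0.09 0.7 0 0;28 -0.08 0.5 0 0;28 -0.05 0.3 0 0;28 -0.02 0.2 0 0;28 0 0 0 0;28 0 0 0 0"

```text
t: 30.78
tcp_pos: [0.4681, -0.1044, 0.2897]
tool_rot: [1.0, -0.0, 0.0, -0.0]
force: [-0.1, -0.5, -7.8]
finger_gap: 0.34
gripper_force: 70.4
```

Call:
send_rows:
  commands: "28 0 0 0.4 0;28 0 0 0.8 0;28 0 0 0.8 0;28 0 0 0.8 0;28 0 0 0.8 0;28 0 0 0.7 0;28 0 0 0.5 0;28 0 0 0.3 0;28 0 0 0 0;28 0 0 0 0"

```text
t: 31.62
tcp_pos: [0.4683, -0.1044, 0.1875]
tool_rot: [1.0, 0.0, -0.0, -0.0]
force: [-0.6, 0.2, -8.4]
finger_gap: 0.342
gripper_force: 70.4
```

```bash
python3 - <<'E'
from h import *
from station import cams,readout
s=cams.snapshot("scene");t=cams.snapshot("top");p=np.array(readout.sense()["tcp_pos"]);print(p)
c=lambda S,x,y:cv2.resize(S["pixels"][y-50:y+50,x-50:x+50,::-1],(400,400),interpolation=cv2.INTER_CUBIC)
cv2.imwrite("pics/a7.png",cv2.convertScaleAbs(np.hstack([c(s,240,200),c(t,315,223)]),alpha=1.6))
E
```

```text
[ 0.46896905 -0.10491895  0.18834827]
```

View pics/a7.png

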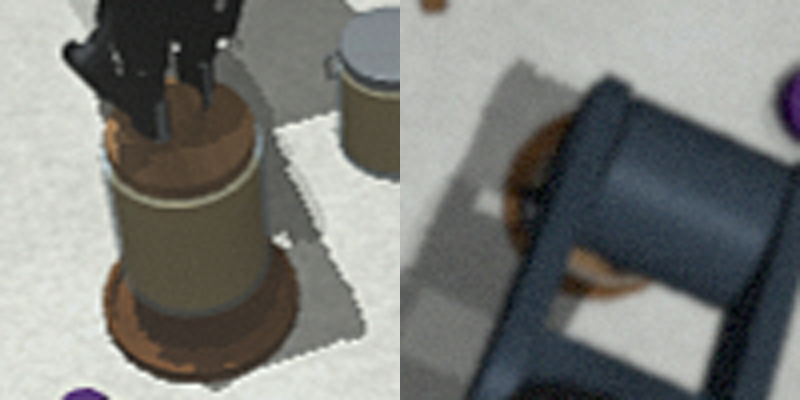

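The large jar hangs upright over the large tray. Its axis extended down lands at about column 201 against the tray's 201. Lowering.

Call:
send_rows:
  commands: "28 0 0 0.3 0;28 0 0 0.5 0;28 0 0 0.4 0;28 0 0 0.3 0;28 0 0 0.2 0;28 0 0 0.15 0;28 0 0 0.1 0;28 0 0 0.05 0;28 0 0 0 0;28 0 0 0 0"

```text
t: 32.55
tcp_pos: [0.4683, -0.1049, 0.1479]
tool_rot: [1.0, -0.0, 0.0, 0.0]
force: [-0.3, 0.3, -7.5]
finger_gap: 0.339
gripper_force: 70.6
```

Call:
send_rows:
  commands: "28 0 0 0.05 0;28 0 0 0 0;28 0 0 0 0"

```text
t: 32.8
tcp_pos: [0.4682, -0.1048, 0.1468]
tool_rot: [1.0, -0.0, 0.0, 0.0]
force: [-0.0, 0.1, -9.3]
finger_gap: 0.345
gripper_force: 70.6
```

Call:
send_rows:
  commands: "28 0 0 0.04 0;28 0 0 0 0;28 0 0 0 0"

```text
t: 33.05
tcp_pos: [0.4683, -0.1048, 0.146]
tool_rot: [1.0, -0.0, 0.0, 0.0]
force: [0.3, -0.2, -8.7]
finger_gap: 0.345
gripper_force: 70.8
```

Call:
send_rows:
  commands: "28 0 0 0.04 0;28 0 0 0 0;28 0 0 0 0"

```text
t: 33.3
tcp_pos: [0.4684, -0.1046, 0.1458]
tool_rot: [1.0, -0.0, 0.0, 0.0]
force: [-1.9, 2.0, 1.9]
finger_gap: 0.347
gripper_force: 71.6
```

Contact. Release, rise, then move aside towards the start (−y) to clear the view.

Call:
send_rows:
  commands: "34 0 0 0 0;38 0 0 0 0;45 0 0 0 0;55 0 0 0 0;60 0 0 0 0;60 0 0 0 0;60 0 0 -0.2 0;60 0 0 -0.5 0;60 0 0 -0.8 0;60 0 0 -0.8 0;60 0 0 -0.8 0;60 0 0 -0.8 0;60 0 0 -0.8 0;60 0 0 -0.8 0;60 0 0 -0.8 0;60 0 0 -0.5 0;60 0 0 -0.2 0;60 0 0 0 0"

```text
t: 34.8
tcp_pos: [0.4686, -0.105, 0.2862]
tool_rot: [1.0, -0.0, 0.001, 0.001]
force: [0.8, 0.0, -0.6]
finger_gap: 0.704
gripper_force: 0.0
```

Call:
send_rows:
  commands: "60 0 0.4 0 0;60 0 0.9 0 0;60 0 0.9 0 0;60 0 0.9 0 0;60 0 0.9 0 0;60 0 0.9 0 0;60 0 0.9 0 0;60 0 0.9 0 0;60 0 0.9 0 0;60 0 0.9 0 0;60 0 0.9 0 0;60 0 0.9 0 0;60 0 0.9 0 0;60 0 0.9 0 0;60 0 0.9 0 0;60 0 0.9 0 0;60 0 0.9 0 0;60 0 0.9 0 0;60 0 0.9 0 0;60 0 0.5 0 0"

```text
t: 36.47
tcp_pos: [0.4677, -0.4496, 0.2846]
tool_rot: [1.0, -0.001, -0.0, 0.0]
force: [0.0, 0.4, 0.4]
finger_gap: 0.704
gripper_force: 0.0
```

Call:
send_rows:
  commands: "60 -0.3 0.5 0 0;60 -0.8 0.8 0 0;60 -0.8 0.8 0 0;60 -0.8 0.8 0 0;60 -0.8 0.8 0 0;60 -0.8 0.4 0 0;60 -0.8 0.3 0 0;60 -0.8 0 0 0;60 -0.8 0 0 0;60 -0.4 0 0 0;60 0 0 0 0;60 0 0 0 0"

```text
t: 37.47
tcp_pos: [0.326, -0.5344, 0.2854]
tool_rot: [1.0, -0.0, 0.0, -0.0]
force: [0.4, -0.8, 0.1]
finger_gap: 0.7
gripper_force: 0.0
```

```bash
python3 - <<'E'
from h import *
from station import cams,readout
s=cams.snapshot("scene");t=cams.snapshot("top");r=readout.sense();print(r["tcp_pos"],r["force"],r["t"])
a=t["pixels"][90:310,80:460,::-1];b=s["pixels"][80:350,130:420,::-1]
b=cv2.resize(b,(380,354));a=cv2.resize(a,(420,243));im=np.zeros((354,800,3),np.uint8);im[:,:380]=b;im[:243,380:]=a
cv2.imwrite("pics/end.png",cv2.convertScaleAbs(im,alpha=1.6))
m=wood(t)
for A,e in blobs(m):
    if A<4000: print(int(A),np.round(e[0],1),np.round(e[1],1))
E
```

```text
[ 0.3267748  -0.53449421  0.28535445] [0.49824915 0.03085365 1.09108433] 37.5667
555 [159.8 263.6] [26.1 27.3]
299 [165.9 262. ] [36.7 39.3]
1235 [314.8 223.2] [41.3 42.6]
756 [424.1 199.1] [30.5 31.7]
129 [271.2 159. ] [ 4.5 42.6]
179 [265.2 113.5] [14.7 16.1]
```

View pics/end.png

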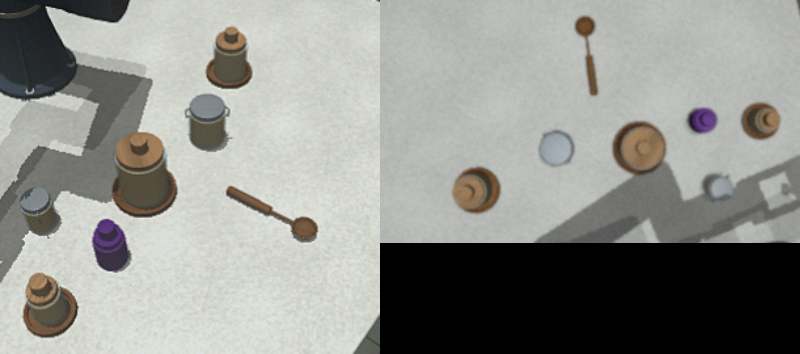

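All three jars stand upright in their trays; the spoon (271,159)/(265,113) is unmoved to the pixel. Quick centring check.

```bash
python3 - <<'E'
from h import *
from station import cams
t=cams.snapshot("top")
print("M",plane(t,(159.8,263.6),.105)[:2]-plane(t,(167,261.8),.012)[:2],"L",plane(t,(318.9,224),.156)[:2]-plane(t,(314.2,223.5),.012)[:2])
E
```

```text
M [ 0.00189038 -0.00112082] L [-0.00189039 -0.0001501 ]
```

```bash
python3 -c "
from station import sign_off
print(sign_off())"
```

```text
the job is handed in; nothing more can be done
None
```

I handed the job in: all three wooden-lidded jars stand upright in their matching trays, measured within about 2 mm (large, medium) and 4 mm (small) of centre; in the last picture the steel-lidded jars and spoon look unmoved, and no verdict came back.

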